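Turn the coin leaf and inspect the medal

TASK

In the open coin binder, turn the top leaf, the one with the tab, across the rings onto the left half, its other face up, and lay it down gently, without letting it fall. Then pick up the hand microscope and hold it upright and steady for about two seconds with its lens about 30 mm above the middle of the big medal that the leaf now shows. Finally stand the microscope upright on its rubber mat again and let go; leave the other things on the table where they are.

Things in the scene. Friction and masses are not known exactly. Their poses are not given: they have to be found in the camera images.
- binder: Open ring binder, brown, fixed. Origin: table, under the mid-spine; x along the spine (away from the robot at yaw 0), y to the left half, z up. On each half a fixed pile of pages lies 10 to 145 mm sideways of the spine, 190 mm long, top 39.5 mm high; covers 4 mm thick reach 154 mm sideways, 205 mm long. Three steel rings of 19 mm radius about the hinge line at x = -70, 0, 70 mm.
- hinge (a point): Point on the leaf's turning axis, 42 mm above the table, over the binder's origin; the axis runs along the binder's x.
- leaf (a joint): Top leaf's angle: 0 = flat on the right pile (-y), pi/2 upright, pi = flat on the left pile; both are stops. A stiff grey plate 5 mm thick, 0.18 kg, centred on the hinge axis in thickness, 10 to 145 mm from it, 190 mm along the spine, coins in white cards on both faces. Swings easily (slight friction and drag): falls by its weight unless supported or within a few degrees of upright.
- tab (a point): Middle of the outer edge of the leaf's only tab, half-way through its thickness, 173 mm from the hinge axis, at binder x = 0. The tab is a 5 mm thick tongue in the plane of the leaf, 60 mm wide along the spine, jutting 28 mm out past the piles, with 39 mm free height under it to the table (35 mm over the cover's edge).
- medal (a point): Centre of the face of the one big medal (58 mm across, steel, in an 84 x 72 mm white card) on the leaf's second face: down at the start, up once the leaf is turned. 106 mm from the hinge axis, 45 mm towards binder +x from the leaf's middle. Other coins are 18 to 27 mm across.
- scope: Hand microscope, a loose upright round stick 115 mm tall, white with a black foot, about 0.15 kg. Origin: centre of its flat foot, which is its lens (it looks along its -z); z runs up the stick. Foot 44 mm across up to 12 mm high, tapering to a 38 mm wide shaft from 22 to 105 mm, then a tapered top.
- mat: Black square rubber mat, 120 x 120 x 5 mm, fixed to the table, left or right of the binder on its robot side; the microscope stands on it at the start. Origin: centre of its underside, on the table.
- tray: Bystander: dark red coin tray 130 x 130 x 22 mm, with nine compartments. Origin: centre of its underside. On the other side from the mat.
- album: Bystander: closed tan album 200 x 153 x 34 mm lying flat. Origin: centre of its underside.
- jar: Bystander: glass jar 72 mm across, 95 mm tall. Origin: centre of its underside.
- flip_a: Bystander: coin card 70 x 70 x 5 mm lying flat. Origin: centre of its underside.
- flip_b: Bystander: the other coin card 70 x 70 x 5 mm. Origin: centre of its underside.
- loupe: Bystander: magnifier lying flat, 60 mm ring and an 85 mm wooden handle along its -x, 12 mm high. Origin: centre of the ring's underside.
- calculator: Bystander: black calculator 140 x 80 x 16 mm. Origin: centre of its underside.

How it is judged (in metres and radians):
On the way, in this order (a step that is already met when the one before it is completed fails the run):
1. the leaf lies turned over, at rest on the left half (value of joint leaf above 3.05 rad and velocity of joint leaf below 0.2 rad/s), for 0.2 s.
2. the held microscope is kept steady and upright with its lens over the middle of the medal (horizontal distance between scope and medal below 0.012 m and distance between scope and medal between 0.015 and 0.045 m and angle between scope's own z axis and vertical below 0.2 rad and linear speed of scope below 0.03 m/s and contact force between the fingers and scope above 0.5 N), for 1 s.
At the end, for the whole second after the job is handed in: The leaf lies flat on the left half (within about 5 degrees); the microscope stands upright (within 6 degrees), still and let go, its foot on the mat within 50 mm of the mat's centre (value of joint leaf above 3.05 rad and angle between scope's own z axis and vertical below 0.1 rad and horizontal distance between scope and mat below 0.05 m and height (world z) of scope between 0.002 and 0.009 m and linear speed of scope below 0.02 m/s and contact force between the fingers and scope below 0.1 N); the robot touches nothing.
It fails at once if the leaf falls or is flung (turning faster than 4 rad/s, about 0.7 m/s at its tab) (velocity of joint leaf above 4 rad/s or velocity of joint leaf below -4 rad/s).
It fails at once if another thing on the table is shifted by more than 30 mm (distance of any of tray, album, jar, flip_a, flip_b, loupe, calculator from where it was at the start of the episode above 0.03 m).
It fails at once if the microscope is tipped over (angle between scope's own z axis and vertical above 0.8 rad).
It also fails if it takes over 72 s, if anything falls off the work surface, if the arm or the gripper's body presses on something with over 40 N, if the wrist force passes 120 N, or if a joint passes its speed limit or range.

ROBOT

A 7-joint arm with a two-finger parallel gripper is mounted at the origin on the work surface. World frame = base frame: x ahead of the robot, y to its left, z up, the work surface at z = 0. Lengths are in m, angles in degrees, forces in N, time in s.
With the tool pointing down it reaches from about 0.425 to 0.875 m from the base axis. Payload 4.7 kg.
Tool frame: the origin (TCP) lies between the finger pads; the fingertips stand env.tip_reach ahead of it and the grasp point (between the pads) lies 2 mm behind it (env.tip_reach is the distance from the TCP to the fingertips, in m); z points along the fingers, y is the line along which they close (so a half turn about z gives the same grasp; the last joint's range is limited). The gripper opens to 87 mm and grips with 3 to 60 N. Pads are 19 mm wide; open, the fingers measure 117 mm over their backs; the gripper's body (75 mm by 190 mm) begins 51 mm behind the grasp point.
Start: joints at [-62.275, 18.392, -4.016, 83.108, 1.295, 78.541, -3.26], TCP at [0.294, 0.58, 0.24] pointing down, gripper open.
Joint ranges: [-163.93, 163.93], [-17.29, 119.83], [-79.2, 71.16], [3.27, 140.29], [-89.18, 269.18], [5.43, 117.66], [-154.24, 154.24]. Speed limits (degrees/s): [147.25, 147.25, 180, 180, 180, 180, 180].

INTERFACE

Orientations are given as [roll, pitch, yaw] about the fixed x, y, z axes, in that order (R = Rz(yaw) Ry(pitch) Rx(roll)).
In Python, from cell import env, telemetry, read_camera gives the robot as it stands (env), with the cameras as plain functions and the readings (telemetry).
- The arm moves only by the shell command python3 steer.py FILE [FORCE], which reads ROWS from the file FILE. ROWS is a JSON object with one list for each field, all of the same length, 1 to 8, a row being the entries at one place: sx, sy, sz (the shift in a scale on which 1.0 is 0.3 m), yaw (a turn about the tool's z in shares of 90 degrees (1.0 is 90 degrees)), finger_gap (the finger opening in m); each row is the pose to reach, as a shift and turn from the pose commanded when the command began, along the tool's axes at that moment; what a row does not reach only later rows make up. A row lasts 1/12 s, in which the tool goes at most 0.0417 m and 7.16 degrees, less where a joint would pass 70% of its speed; a pose out of reach is approached as far as the arm can. The fingers move at their own pace and stop on an object; FORCE is the grip in N (left out, the last holds). Time passes only in rows, so rows that do not move let the fingers close. It prints the time, the measured TCP pose, the force, the opening and the grip force at its end. Shift and turn numbers lie between -1 and 1, and a call with a number outside is refused. Input that does not fit is refused with a message, and nothing moves.
- telemetry.get_obs(): the state, without advancing time (a new reading comes with each control period).
- read_camera(name): name is "scene" or "top" or "wrist"; returns a dict with "color" (480x640x3 uint8, blue, green, red), "fx", "fy", "cx", "cy" (pixels), "world_from_camera" (4x4, takes a point from camera to world coordinates). Camera axes: x right, y down, z forward; pixel columns grow to the right and rows downward; lengths in m; the calibration is good to about 2 mm. The wrist camera is an equidistant fisheye: a pixel r from the principal point sees the ray r / f radians off the axis. A picture is of the moment at which its call begins. There is no depth.
- env.sign_off(): hands the job in; it is judged then, once.
The state is a dict: "time_s": time; "qpos": joint angles; "joint_velocities": joint speeds; "effort": joint torques, N m; "tool_pos": TCP position; "tool_rot": TCP orientation; "force": force on the tool from outside, world axes, zero at the start; "wrist_torque": the same for the moment, N m; "grip_width": finger opening in m; "grasp_force": force on a finger pad.
Only numpy, scipy, OpenCV 4.12 (cv2) and the standard library are available. Lean on these libraries where they do the work, as an engineer would, in place of code of your own. Each camera call takes 0.05 s, during which the arm holds its last target. There are 200 camera calls.

## Working session

There is one attempt and no reset: what is moved stays moved. The work goes in short steps, Python scripts to look and compute and a shell command to move; the robot and the scene stay as the last step left them, time stands still between calls to the robot, and variables do not carry over. Pictures are saved under pics/ and viewed, at most 13 in all, crops included, and the job is handed in when it is done.

```bash
ls; mkdir -p pics
python3 - <<'E'
from cell import env, telemetry, read_camera
import cv2,numpy as np,json,pickle
o=telemetry.get_obs();print(o,env.tip_reach)
for n in("scene","top"):
    c=read_camera(n);cv2.imwrite(f"pics/{n}0.png",c["color"]);pickle.dump(c,open(f"pics/{n}0.pkl","wb"));print(n,c["fx"],c["cx"],c["cy"],np.round(c["world_from_camera"],3).tolist())
E
```

```text
cell.py
pics
steer.py
{'time_s': 0.0, 'qpos': array([-62.27568712,  18.43976025,  -4.01536123,  83.1746565 ,
         1.29418129,  78.53926961,  -3.26063867]), 'joint_velocities': array([-0.036111  ,  0.05903759,  0.01035626,  0.01287896,  0.03992589,
       -0.04669475, -0.05698937]), 'effort': array([ 1.45057429e-04, -4.91286707e+01, -4.03881194e-01, -3.12531745e+01,
       -6.38139085e-02,  4.37336485e-02,  1.76155627e-04]), 'tool_pos': array([0.29405829, 0.5791074 , 0.23845565]), 'tool_rot': array([-1.79891508e+02,  4.90851947e-03,  1.53084472e+02]), 'force': array([-0.2061813 , -0.20718216, -0.3505118 ]), 'wrist_torque': array([-0.04394358, -0.03570593,  0.0151921 ]), 'grasp_force': 0.0, 'grip_width': 0.08689532161797711} 0.017
scene 487.7005918968537 313.21764118470867 238.7967270598524 [[0.578, 0.638, -0.51, 1.223], [0.816, -0.464, 0.345, -0.458], [-0.016, -0.615, -0.788, 1.073], [0.0, 0.0, 0.0, 1.0]]
top 445.17170693024724 317.9190867628604 242.45787839245776 [[0.005, -0.986, 0.168, 0.402], [-0.999, 0.002, 0.04, -0.02], [-0.039, -0.168, -0.985, 0.965], [0.0, 0.0, 0.0, 1.0]]
```

View pics/top0.png

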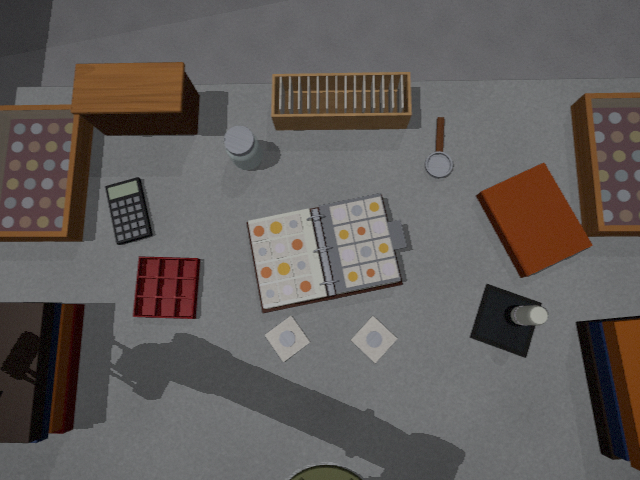

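View pics/scene0.png

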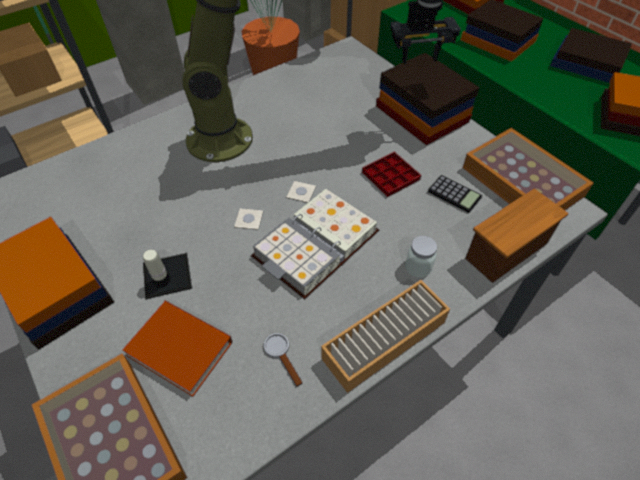

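The top view shows the binder centred near (323,253), its tab at the right around (399,236), and the mat at about (508,320) with the scope on it. Next I'll enlarge these areas.

Run:
```python
import cv2
t=cv2.imread("pics/top0.png")
a=cv2.resize(t[180:320,235:420],None,fx=4.2,fy=4.2,interpolation=cv2.INTER_CUBIC)
cv2.imwrite("pics/c1.png",cv2.convertScaleAbs(a,alpha=1.4))
b=cv2.resize(t[275:365,460:560],None,fx=6,fy=6,interpolation=cv2.INTER_CUBIC)
cv2.imwrite("pics/c2.png",cv2.convertScaleAbs(b,alpha=1.6,beta=20))
```

```text
(no output)
```

View pics/c1.png

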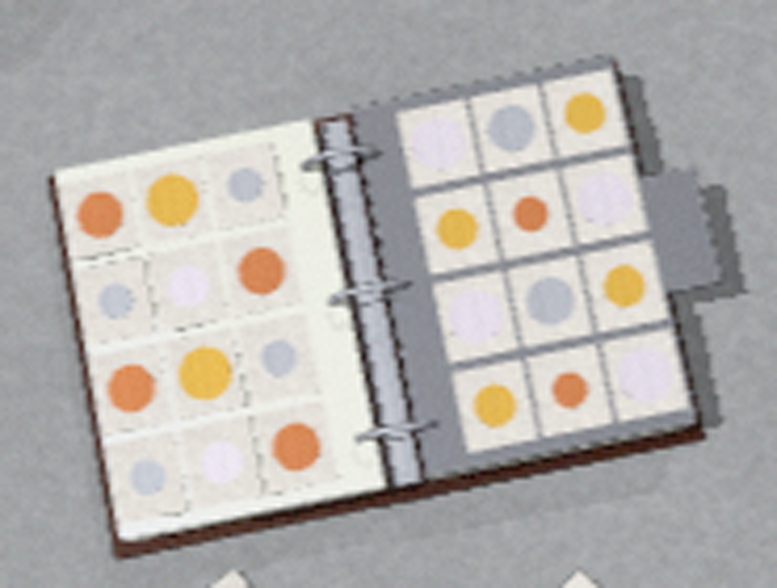

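View pics/c2.png

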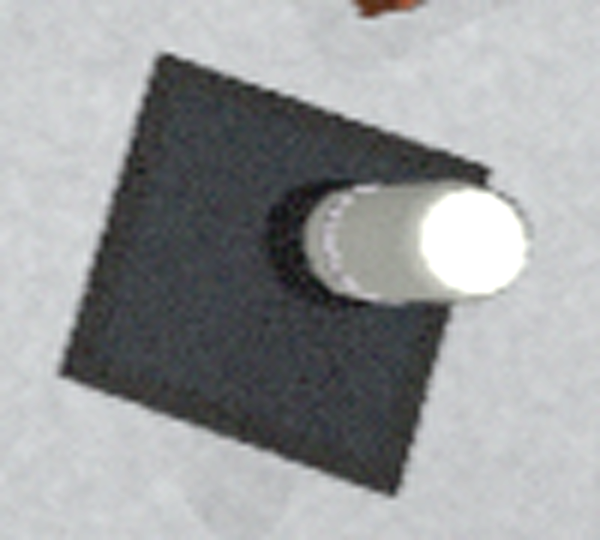

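```bash
cat > h.py <<'E'
import numpy as np,pickle
from scipy.optimize import least_squares
def back(c,uv,z):
    T=c["world_from_camera"];uv=np.atleast_2d(uv).astype(float)
    d=np.c_[(uv[:,0]-c["cx"])/c["fx"],(uv[:,1]-c["cy"])/c["fy"],np.ones(len(uv))]@T[:3,:3].T
    return T[:3,3]+d*((np.broadcast_to(z,len(uv))-T[2,3])/d[:,2])[:,None]
def fit(P,L):  # world xy P, local xy L -> x,y,yaw
    f=lambda p:(np.c_[np.cos(p[2])*L[:,0]-np.sin(p[2])*L[:,1]+p[0],np.sin(p[2])*L[:,0]+np.cos(p[2])*L[:,1]+p[1]]-P[:,:2]).ravel()
    b=min((least_squares(f,[*P[:,:2].mean(0),a]) for a in(-2,-.5,1,2.5)),key=lambda r:r.cost);return b.x,f(b.x).reshape(-1,2)
E
python3 - <<'E'
from h import *
c=pickle.load(open("pics/top0.pkl","rb"))
cr=lambda q,f,o:(np.array(q)+.5)/f-.5+o
q=cr([(350,112),(612,60),(695,422),(425,480),(690,168),(720,288),(55,172),(122,540),(385,487),(312,122)],4.2,[235,180])
z=[.0445]*6+[.0395]*4
L=np.array([(.095,-.010),(.095,-.145),(-.095,-.145),(-.095,-.01),(.03,-.173),(-.03,-.173),(.095,.145),(-.095,.145),(-.095,.01),(.095,.01)])
p,r=fit(back(c,q,z),L);print(p,np.degrees(p[2]));print(np.round(r*1e3,1).tolist())
R=np.array([[np.cos(p[2]),-np.sin(p[2])],[np.sin(p[2]),np.cos(p[2])]])
for n,l in dict(tab=(0,-.173),tabL=(0,.173),medal=(.045,.106)).items():print(n,R@l+p[:2])
m=back(c,cr([(160,52),(490,170),(395,495),(62,375)],6,[460,275]),.005)
print("mat",fit(m,np.array([(.06,.06),(.06,-.06),(-.06,-.06),(-.06,.06)])))
s=back(c,cr([(473,241),(268,243),(415,243)],6,[460,275]),[.12,.012,.11]);print("scope top, foot left edge",s)
E
```

```text
[0.54308027 0.00819666 0.20040307] 11.4822503124308
[[0.9, -0.0], [1.4, 0.3], [-1.6, -0.5], [0.1, -0.2], [-0.6, -2.2], [1.4, -1.0], [-0.5, 1.3], [-1.2, 2.5], [-0.6, -0.3], [0.8, 0.0]]
tab [ 0.5775184  -0.16134099]
tabL [0.50864213 0.17773431]
medal [0.56607883 0.12103312]
mat (array([ 0.4010985 , -0.37516453, -0.34775551]), array([[ 5.98812333e-04,  4.34633788e-04],
       [ 7.28459925e-04, -9.53687652e-04],
       [-1.29885644e-03, -7.24523783e-04],
       [-2.84158164e-05,  1.24357765e-03]]))
scope top, foot left edge [[ 0.41059173 -0.39261048  0.12      ]
 [ 0.41070998 -0.37040033  0.012     ]
 [ 0.41000217 -0.37929486  0.11      ]]
```

The binder is at (0.543, 0.008) with yaw 11.5°. The mat is at (0.401, -0.375) and the scope at (0.4105, -0.3925). I'll grip the tab by its 60 mm width with the fingers closing along the spine, so the leaf can pivot between the pads.

```bash
cat >> h.py <<'E'
def to(x,y,z,yaw=None):
    from cell import env, telemetry, read_camera
    from scipy.spatial.transform import Rotation as Ro
    o=telemetry.get_obs();R=Ro.from_euler("xyz",o["tool_rot"],degrees=True).as_matrix()
    print("shift",np.round(R.T@(np.array([x,y,z])-o["tool_pos"]),4),"turn",None if yaw is None else round(o["tool_rot"][2]-yaw,2))
E
cat > w.py <<'E'
import sys;from h import to
to(*map(float,sys.argv[1:]))
E
python3 w.py 0.5759 -0.1535 0.14 101.5
```

```text
shift [-0.5829 -0.5255  0.0995] turn 51.58
```

The manual's scale: shifts go in shares of 0.3 m and turns go in shares of 90 degrees. Converting my numbers, -0.225 m is -0.75, -0.203 m is -0.6767, 44 degrees is 0.4889.

```bash
echo '{"sx":[-0.0667, -0.1667, -0.2667, -0.3667, -0.4667, -0.5667, -0.6667, -0.75], "sy":[-0.06, -0.15, -0.24, -0.3333, -0.42, -0.51, -0.6, -0.6767], "sz":[0, 0, 0.0167, 0.0333, 0.05, 0.0667, 0.0833, 0.1], "yaw":[0.0333, 0.1, 0.1667, 0.2333, 0.3, 0.3667, 0.4333, 0.4889], "finger_gap":[0.087, 0.087, 0.087, 0.087, 0.087, 0.087, 0.087, 0.087]}' > mv.in && python3 steer.py mv.in; python3 w.py 0.5759 -0.1535 0.14 101.5
```

```text
time_s: 0.77
tool_pos: [0.4038, 0.2935, 0.2091]
tool_rot: [-180.0, 0.0, 108.7]
force: [0.5, 0.3, -0.5]
grip_width: 0.0869
grasp_force: 0.0
shift [-0.4785  0.0198  0.0694] turn 7.19
```

Converted, -0.27 m is -0.9, -0.24 m is -0.8, 7 degrees is 0.0778.

```bash
echo '{"sx":[-0.1, -0.2167, -0.3333, -0.45, -0.5667, -0.6833, -0.8, -0.9], "sy":[0.0033, 0.0067, 0.0133, 0.0167, 0.0233, 0.0267, 0.0333, 0.0367], "sz":[0, 0, 0.0167, 0.0333, 0.05, 0.0667, 0.0833, 0.1], "yaw":[0.0222, 0.0444, 0.0667, 0.0778, 0.0778, 0.0778, 0.0778, 0.0778], "finger_gap":[0.087, 0.087, 0.087, 0.087, 0.087, 0.087, 0.087, 0.087]}' > mv.in && python3 steer.py mv.in; python3 w.py 0.5759 -0.1535 0.14 101.5
```

```text
time_s: 1.43
tool_pos: [0.502, 0.0425, 0.1792]
tool_rot: [180.0, 0.0, 102.0]
force: [0.6, 0.1, 0.1]
grip_width: 0.0874
grasp_force: 0.0
shift [-0.2071  0.0315  0.0393] turn 0.51
```

Converted, -0.18 m is -0.6, -0.17 m is -0.5667.

```bash
echo '{"sx":[-0.1, -0.2, -0.3, -0.4, -0.5, -0.5667, -0.6, -0.6], "sy":[0, 0, 0, 0, 0, 0, 0, 0], "sz":[0, 0.0333, 0.0667, 0.1, 0.1167, 0.1167, 0.1167, 0.1167], "yaw":[0, 0, 0, 0, 0, 0, 0, 0], "finger_gap":[0.087, 0.087, 0.087, 0.087, 0.087, 0.087, 0.087, 0.087]}' > mv.in && python3 steer.py mv.in; python3 w.py 0.5759 -0.1535 0.047 101.5
```

```text
time_s: 2.1
tool_pos: [0.5391, -0.1335, 0.1444]
tool_rot: [-180.0, 0.1, 101.8]
force: [-0.1, 0.7, -0.1]
grip_width: 0.087
grasp_force: 0.0
shift [-0.027   0.032   0.0974] turn 0.35
```

Converted, 0.06 m is 0.2, 0.055 m is 0.1833, 0.3 degrees is 0.0033.

```bash
echo '{"sx":[-0.0333, -0.0667, -0.09, -0.09, -0.09, -0.09, -0.09, -0.09], "sy":[0.04, 0.08, 0.1067, 0.1067, 0.1067, 0.1067, 0.1067, 0.1067], "sz":[0, 0, 0.0333, 0.1, 0.15, 0.1833, 0.2, 0.2], "yaw":[0, 0.0033, 0.0033, 0.0033, 0.0033, 0.0033, 0.0033, 0.0033], "finger_gap":[0.087, 0.087, 0.087, 0.087, 0.087, 0.087, 0.087, 0.087]}' > mv.in && python3 steer.py mv.in; python3 w.py 0.5759 -0.1535 0.047 101.5
python3 - <<'E'
from cell import env, telemetry, read_camera;import cv2,pickle
c=read_camera("wrist");cv2.imwrite("pics/w1.png",c["color"]);pickle.dump(c,open("pics/w1.pkl","wb"))
E
```

```text
time_s: 2.77
tool_pos: [0.5757, -0.149, 0.0835]
tool_rot: [-179.9, -0.1, 101.9]
force: [0.3, 0.0, 0.1]
grip_width: 0.0866
grasp_force: 0.0
shift [-0.0045 -0.0006  0.0365] turn 0.37
```

View pics/w1.png

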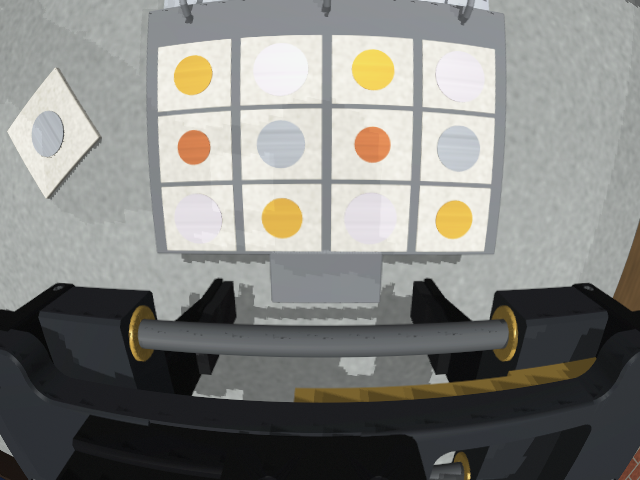

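The tab (columns 271–382, outer edge at row 302) sits centred between the fingers. I'll check its position with the wrist calibration.

Run:
```python
from h import *
c=pickle.load(open("pics/w1.pkl","rb"));T=c["world_from_camera"]
def wb(u,v,z):
    a=np.array([u-c["cx"],v-c["cy"]]);r=np.hypot(*a);t=r/c["fx"];d=T[:3,:3]@np.r_[a/r*np.sin(t),np.cos(t)];return T[:3,3]+d*(z-T[2,3])/d[2]
P=np.array([wb(u,v,.0445) for u,v in[(272,302),(381,302),(271,255),(382,254),(157,252),(494,254),(505,12),(147,12)]])
L=np.array([(-.03,-.173),(.03,-.173),(-.03,-.145),(.03,-.145),(-.095,-.145),(.095,-.145),(.095,-.01),(-.095,-.01)])
p,r=fit(P,L);print(p,np.degrees(p[2]));print(np.round(r*1e3,1).tolist());R=np.array([[np.cos(p[2]),-np.sin(p[2])],[np.sin(p[2]),np.cos(p[2])]])
print([R@l+p[:2] for l in((0,-.165),(.045,.106))])
```

```text
[0.54523025 0.00785403 0.20828313] 11.933744087245723
[[0.1, 0.0], [-0.4, -0.0], [-0.8, 0.3], [0.6, 0.0], [0.3, -0.7], [0.1, 0.4], [-0.7, -0.6], [0.8, 0.5]]
[array([ 0.57934903, -0.15357989]), array([0.56733896, 0.12086821])]
```

Converted, 0.036 m is 0.12, 0.031 m is 0.1033.

```bash
echo '{"sx":[-0.0167, -0.0167, -0.0167, -0.0167, -0.0167, -0.0167, -0.0167], "sy":[0.005, 0.005, 0.005, 0.005, 0.005, 0.005, 0.005], "sz":[0, 0.0333, 0.0733, 0.1033, 0.12, 0.12, 0.12], "yaw":[0, 0, 0, 0, 0, 0, 0], "finger_gap":[0.087, 0.087, 0.087, 0.087, 0.087, 0.087, 0.087]}' > mv.in && python3 steer.py mv.in 6; echo '{"sx":[0, 0, 0, 0, 0, 0], "sy":[0, 0, 0, 0, 0, 0], "sz":[0, 0, 0, 0, 0, 0], "yaw":[0, 0, 0, 0, 0, 0], "finger_gap":[0.05, 0.05, 0.05, 0.05, 0.05, 0.05]}' > mv.in && python3 steer.py mv.in
```

```text
time_s: 3.4
tool_pos: [0.5784, -0.1551, 0.0479]
tool_rot: [-179.9, -0.0, 101.8]
force: [0.4, -0.5, -0.0]
grip_width: 0.0868
grasp_force: 0.0
time_s: 3.9
tool_pos: [0.5784, -0.1553, 0.0488]
tool_rot: [-180.0, -0.0, 101.8]
force: [-1.2, 0.4, 2.8]
grip_width: 0.0599
grasp_force: 6.0
```

The tab is gripped at 59.9 mm opening. Now I'll swing it along the arc of r ≈ 0.166.

Converted, -0.065 m is -0.2167, -0.033 m is -0.11.

```bash
echo '{"sx":[0, 0.0033, 0.0067, 0.01, 0.0167, 0.0233, 0.0333, 0.0433], "sy":[0, 0, 0, 0, 0, 0, 0, 0], "sz":[-0.0267, -0.0567, -0.0833, -0.11, -0.1367, -0.1633, -0.19, -0.2167], "yaw":[0, 0, 0, 0, 0, 0, 0, 0], "finger_gap":[0.05, 0.05, 0.05, 0.05, 0.05, 0.05, 0.05, 0.05]}' > mv.in && python3 steer.py mv.in
```

```text
time_s: 4.57
tool_pos: [0.5757, -0.1423, 0.1143]
tool_rot: [-180.0, -0.0, 101.8]
force: [-1.7, 0.8, -1.7]
grip_width: 0.0598
grasp_force: 6.0
```

Converted, 0.0927 m is 0.309, -0.0655 m is -0.2183.

```bash
echo '{"sx":[0.0233, 0.0533, 0.0867, 0.1233, 0.1667, 0.21, 0.2583, 0.309], "sy":[0, 0, 0, 0, 0, 0, 0, 0], "sz":[-0.05, -0.0967, -0.14, -0.1817, -0.2183, -0.25, -0.2767, -0.3], "yaw":[0, 0, 0, 0, 0, 0, 0, 0], "finger_gap":[0.05, 0.05, 0.05, 0.05, 0.05, 0.05, 0.05, 0.05]}' > mv.in && python3 steer.py mv.in
```

```text
time_s: 5.23
tool_pos: [0.5569, -0.0515, 0.2048]
tool_rot: [180.0, 0.0, 101.7]
force: [-1.3, 0.1, -3.5]
grip_width: 0.0596
grasp_force: 6.0
```

Converted, 0.1293 m is 0.431, 0.114 m is 0.38.

```bash
echo '{"sx":[0.0527, 0.1067, 0.1617, 0.2167, 0.272, 0.3267, 0.38, 0.431], "sy":[0, 0, 0, 0, 0, 0, 0, 0], "sz":[-0.0177, -0.03, -0.0367, -0.0373, -0.0333, -0.0233, -0.008, 0.0127], "yaw":[0, 0, 0, 0, 0, 0, 0, 0], "finger_gap":[0.05, 0.05, 0.05, 0.05, 0.05, 0.05, 0.05, 0.05]}' > mv.in && python3 steer.py mv.in
python3 - <<'E'
from cell import env, telemetry, read_camera;import cv2
cv2.imwrite("pics/s2.png",read_camera("scene")["color"][100:400,150:470])
E
```

```text
time_s: 5.9
tool_pos: [0.5305, 0.0758, 0.2006]
tool_rot: [180.0, -0.0, 101.8]
force: [-0.6, -1.8, -2.1]
grip_width: 0.0598
grasp_force: 6.0
```

View pics/s2.png

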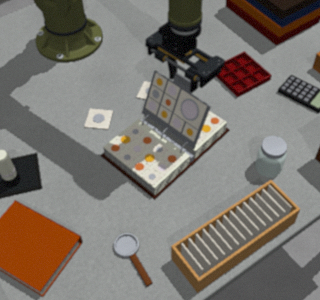

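The leaf stands past vertical, held by the gripper, with the big medal on its visible face (around crop pixel (190,108)). I'll lower it on.

Converted, 0.087 m is 0.29, 0.081 m is 0.27.

```bash
echo '{"sx":[0.049, 0.0953, 0.1383, 0.1777, 0.2133, 0.2433, 0.27, 0.28], "sy":[0, 0, 0, 0, 0, 0, 0, 0], "sz":[0.0253, 0.0557, 0.09, 0.1293, 0.172, 0.2177, 0.2667, 0.29], "yaw":[0, 0, 0, 0, 0, 0, 0, 0], "finger_gap":[0.05, 0.05, 0.05, 0.05, 0.05, 0.05, 0.05, 0.05]}' > mv.in && python3 steer.py mv.in
```

```text
time_s: 6.62
tool_pos: [0.5134, 0.1583, 0.1105]
tool_rot: [-180.0, 0.0, 101.9]
force: [0.6, 0.8, -1.2]
grip_width: 0.0597
grasp_force: 6.0
```

Converted, 0.063 m is 0.21, 0.013 m is 0.0433.

```bash
echo '{"sx":[0.015, 0.0267, 0.0333, 0.0383, 0.0407, 0.0423, 0.0433, 0.0433], "sy":[0, 0, 0, 0, 0, 0, 0, 0], "sz":[0.0383, 0.08, 0.11, 0.1367, 0.16, 0.1833, 0.2033, 0.21], "yaw":[0, 0, 0, 0, 0, 0, 0, 0], "finger_gap":[0.05, 0.05, 0.05, 0.05, 0.05, 0.05, 0.05, 0.05]}' > mv.in && python3 steer.py mv.in; echo '{"sx":[0, 0, 0], "sy":[0, 0, 0], "sz":[0.0033, 0.0067, 0.0067], "yaw":[0, 0, 0], "finger_gap":[0.05, 0.05, 0.05]}' > mv.in && python3 steer.py mv.in
```

```text
time_s: 7.28
tool_pos: [0.5111, 0.17, 0.0498]
tool_rot: [-180.0, -0.0, 101.8]
force: [-4.3, -2.0, 7.5]
grip_width: 0.0597
grasp_force: 6.0
time_s: 7.53
tool_pos: [0.511, 0.1702, 0.0486]
tool_rot: [-180.0, -0.1, 101.8]
force: [-3.6, -1.8, 5.8]
grip_width: 0.0597
grasp_force: 6.0
```

The leaf rests on its stop, shown by the upward reaction. Next I'll open and rise straight up.

```bash
echo '{"sx":[0, 0, 0, 0, 0, 0], "sy":[0, 0, 0, 0, 0, 0], "sz":[0, 0, 0, 0, 0, 0], "yaw":[0, 0, 0, 0, 0, 0], "finger_gap":[0.087, 0.087, 0.087, 0.087, 0.087, 0.087]}' > mv.in && python3 steer.py mv.in; echo '{"sx":[0, 0, 0, 0, 0, 0, 0, 0], "sy":[0, 0, 0, 0, 0, 0, 0, 0], "sz":[-0.0333, -0.1, -0.2, -0.3, -0.4, -0.5, -0.55, -0.55], "yaw":[0, 0, 0, 0, 0, 0, 0, 0], "finger_gap":[0.087, 0.087, 0.087, 0.087, 0.087, 0.087, 0.087, 0.087]}' > mv.in && python3 steer.py mv.in
python3 - <<'E'
from cell import env, telemetry, read_camera;import cv2,pickle
c=read_camera("wrist");cv2.imwrite("pics/w3.png",c["color"]);pickle.dump(c,open("pics/w3.pkl","wb"))
E
```

```text
time_s: 8.03
tool_pos: [0.5112, 0.17, 0.0478]
tool_rot: [180.0, -0.0, 101.8]
force: [-0.7, -0.0, -0.8]
grip_width: 0.0853
grasp_force: 0.0
time_s: 8.7
tool_pos: [0.5135, 0.1706, 0.2181]
tool_rot: [179.5, -0.1, 101.8]
force: [1.4, 0.4, -0.3]
grip_width: 0.0872
grasp_force: 0.0
```

View pics/w3.png

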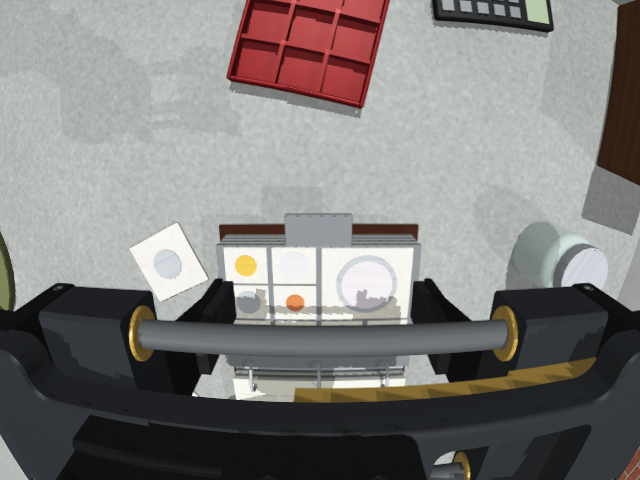

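The leaf is flat on the left half, tab at (319,214–246), and the big medal shows at pixel (366,285).

```bash
python3 - <<'E'
from h import *
c=pickle.load(open("pics/w3.pkl","rb"));T=c["world_from_camera"]
a=np.array([366.5-c["cx"],285-c["cy"]]);r=np.hypot(*a);t=r/c["fx"];d=T[:3,:3]@np.r_[a/r*np.sin(t),np.cos(t)];print(T[:3,3]+d*(.0455-T[2,3])/d[2])
E
python3 w.py 0.4105 -0.3925 0.19 46
```

```text
[0.56816833 0.12039715 0.0455    ]
shift [-0.5302 -0.2146  0.0237] turn 55.78
```

Converted, -0.26 m is -0.8667, -0.19 m is -0.6333, 38 degrees is 0.4222.

```bash
echo '{"sx":[-0.0667, -0.1667, -0.2833, -0.4, -0.5167, -0.6333, -0.75, -0.8667], "sy":[-0.0267, -0.0667, -0.1167, -0.1667, -0.2167, -0.2667, -0.3167, -0.3667], "sz":[0, 0, 0, 0, 0, 0, 0, 0], "yaw":[0.0333, 0.0889, 0.1444, 0.2, 0.2556, 0.3111, 0.3667, 0.4222], "finger_gap":[0.087, 0.087, 0.087, 0.087, 0.087, 0.087, 0.087, 0.087]}' > mv.in && python3 steer.py mv.in; python3 w.py 0.4105 -0.3925 0.19 60
```

```text
time_s: 9.42
tool_pos: [0.4544, -0.1091, 0.2114]
tool_rot: [-179.9, 0.0, 63.5]
force: [0.9, 0.1, 0.4]
grip_width: 0.0874
grasp_force: 0.0
shift [-0.2731  0.0873  0.0214] turn 3.48
```

Converted, -0.255 m is -0.85, -0.25 m is -0.8333, 3.5 degrees is 0.0389.

```bash
echo '{"sx":[-0.1167, -0.2333, -0.3667, -0.5, -0.6333, -0.7667, -0.8333, -0.85], "sy":[0.0367, 0.0733, 0.1167, 0.16, 0.2, 0.2433, 0.2667, 0.2767], "sz":[0, 0, 0, 0, 0, 0, 0, 0], "yaw":[0.0222, 0.0389, 0.0389, 0.0389, 0.0389, 0.0389, 0.0389, 0.0389], "finger_gap":[0.087, 0.087, 0.087, 0.087, 0.087, 0.087, 0.087, 0.087]}' > mv.in && python3 steer.py mv.in; echo '{"sx":[0, 0], "sy":[0, 0], "sz":[0.0333, 0.0333], "yaw":[0, 0], "finger_gap":[0.087, 0.087]}' > mv.in && python3 steer.py mv.in; python3 w.py 0.4105 -0.3925 0.087 60;python3 - <<'E'
from cell import env, telemetry, read_camera;import cv2,pickle
c=read_camera("wrist");cv2.imwrite("pics/w4.png",c["color"]);pickle.dump(c,open("pics/w4.pkl","wb"))
E
```

```text
time_s: 10.08
tool_pos: [0.4142, -0.3775, 0.2117]
tool_rot: [-179.9, 0.2, 59.8]
force: [-0.7, 0.9, 0.4]
grip_width: 0.0873
grasp_force: 0.0
time_s: 10.25
tool_pos: [0.4171, -0.3707, 0.1998]
tool_rot: [-179.7, -0.0, 60.3]
force: [-0.6, 0.8, -0.2]
grip_width: 0.0871
grasp_force: 0.0
shift [-0.0223  0.0056  0.1128] turn 0.26
```

View pics/w4.png

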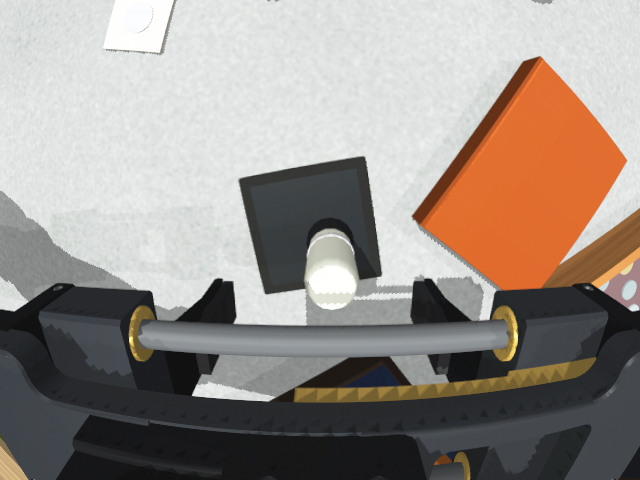

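The scope is at columns 305–358, nearly centred between the fingers. The computed shift agrees with that.

Converted, 0.05 m is 0.1667, 0.04 m is 0.1333.

```bash
echo '{"sx":[-0.0333, -0.0733, -0.0733, -0.0733, -0.0733, -0.0733, -0.0733, -0.0733], "sy":[0.01, 0.0187, 0.0187, 0.0187, 0.0187, 0.0187, 0.0187, 0.0187], "sz":[0, 0, 0, 0.0333, 0.0833, 0.1333, 0.1667, 0.1667], "yaw":[0, 0, 0, 0, 0, 0, 0, 0], "finger_gap":[0.087, 0.087, 0.087, 0.087, 0.087, 0.087, 0.087, 0.087]}' > mv.in && python3 steer.py mv.in; python3 w.py 0.4105 -0.3925 0.087 60
```

```text
time_s: 10.97
tool_pos: [0.4117, -0.3916, 0.1499]
tool_rot: [-179.7, -0.1, 60.4]
force: [-0.0, 0.8, -0.9]
grip_width: 0.0871
grasp_force: 0.0
shift [-0.0014 -0.0003  0.0629] turn 0.39
```

Converted, 0.063 m is 0.21, 0.06 m is 0.2.

```bash
echo '{"sx":[-0.0047, -0.0047, -0.0047, -0.0047, -0.0047, -0.0047, -0.0047], "sy":[0, 0, 0, 0, 0, 0, 0], "sz":[0.0333, 0.0833, 0.1333, 0.1733, 0.2, 0.21, 0.21], "yaw":[0, 0, 0, 0, 0, 0, 0], "finger_gap":[0.087, 0.087, 0.087, 0.087, 0.087, 0.087, 0.087]}' > mv.in && python3 steer.py mv.in 15;echo '{"sx":[0, 0, 0, 0, 0, 0, 0, 0], "sy":[0, 0, 0, 0, 0, 0, 0, 0], "sz":[0, 0, 0, 0, 0, 0, 0, 0], "yaw":[0, 0, 0, 0, 0, 0, 0, 0], "finger_gap":[0.06, 0.05, 0.045, 0.042, 0.04, 0.038, 0.03, 0.03]}' > mv.in && python3 steer.py mv.in;echo '{"sx":[0, 0, 0], "sy":[0, 0, 0], "sz":[0, 0, 0], "yaw":[0, 0, 0], "finger_gap":[0.03, 0.03, 0.03]}' > mv.in && python3 steer.py mv.in
```

```text
time_s: 11.55
tool_pos: [0.4113, -0.3955, 0.0892]
tool_rot: [-179.9, 0.0, 60.3]
force: [-0.1, -0.4, 0.1]
grip_width: 0.0873
grasp_force: 0.0
time_s: 12.22
tool_pos: [0.4115, -0.3956, 0.0898]
tool_rot: [-180.0, -0.0, 60.3]
force: [-1.2, 0.8, 0.6]
grip_width: 0.0412
grasp_force: 0.3
time_s: 12.47
tool_pos: [0.4114, -0.3956, 0.0897]
tool_rot: [-180.0, -0.0, 60.3]
force: [-0.4, 0.1, 0.6]
grip_width: 0.0374
grasp_force: 14.9
```

Scope gripped. I'll lift it and carry it to the medal.

Converted, -0.11 m is -0.3667, -0.005 m is -0.0167.

```bash
echo '{"sx":[0, 0, 0, 0, 0, 0, 0, 0], "sy":[0, 0, 0, 0, 0, 0, 0, 0], "sz":[-0.0167, -0.05, -0.1, -0.1667, -0.2333, -0.3, -0.35, -0.3667], "yaw":[0, 0, 0, 0, 0, 0, 0, 0], "finger_gap":[0.03, 0.03, 0.03, 0.03, 0.03, 0.03, 0.03, 0.03]}' > mv.in && python3 steer.py mv.in 20; python3 w.py 0.566 0.119 0.20 60;python3 - <<'E'
from cell import env, telemetry, read_camera;import cv2
cv2.imwrite("pics/s5.png",cv2.resize(read_camera("scene")["color"][180:330,60:260],None,fx=3,fy=3))
E
```

```text
time_s: 13.13
tool_pos: [0.4124, -0.397, 0.2031]
tool_rot: [179.7, -0.0, 60.3]
force: [0.9, -0.9, -0.9]
grip_width: 0.0378
grasp_force: 19.9
shift [ 0.5242 -0.1226  0.0025] turn 0.26
```

View pics/s5.png

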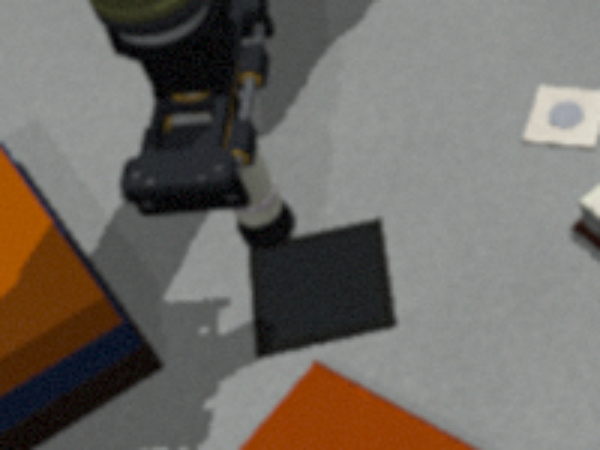

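The scope is lifted clear of the mat at crop pixel (265,215). Its lean matches the perspective lean in the first picture, so it is upright.

Converted, 0.2 m is 0.6667, 0.17 m is 0.5667.

```bash
echo '{"sx":[0.0267, 0.0833, 0.1667, 0.2667, 0.3667, 0.4667, 0.5667, 0.6667], "sy":[-0.0067, -0.02, -0.04, -0.0633, -0.0867, -0.11, -0.1333, -0.1567], "sz":[0, 0, 0, 0, 0, 0, 0, 0], "yaw":[0, 0, 0, 0, 0, 0, 0, 0], "finger_gap":[0.03, 0.03, 0.03, 0.03, 0.03, 0.03, 0.03, 0.03]}' > mv.in && python3 steer.py mv.in; echo '{"sx":[0.1, 0.2, 0.3, 0.4, 0.5, 0.6, 0.7, 0.7833], "sy":[-0.0233, -0.0467, -0.07, -0.0933, -0.1167, -0.14, -0.1633, -0.1833], "sz":[0, 0, 0, 0, 0, 0, 0, 0], "yaw":[0, 0, 0, 0, 0, 0, 0, 0], "finger_gap":[0.03, 0.03, 0.03, 0.03, 0.03, 0.03, 0.03, 0.03]}' > mv.in && python3 steer.py mv.in; python3 w.py 0.566 0.119 0.20 60
```

```text
time_s: 13.85
tool_pos: [0.4692, -0.1961, 0.1985]
tool_rot: [-179.9, 0.0, 60.3]
force: [0.7, -0.2, -0.9]
grip_width: 0.0373
grasp_force: 19.9
time_s: 14.52
tool_pos: [0.5376, 0.036, 0.1983]
tool_rot: [-179.9, 0.1, 60.4]
force: [0.5, -0.4, -0.4]
grip_width: 0.0376
grasp_force: 19.9
shift [ 0.0862 -0.0163 -0.0018] turn 0.41
```

Converted, 0.085 m is 0.2833, 0.083 m is 0.2767.

```bash
echo '{"sx":[0.0833, 0.15, 0.2067, 0.25, 0.2767, 0.2833, 0.2833, 0.2833], "sy":[-0.0167, -0.03, -0.04, -0.05, -0.0533, -0.0533, -0.0533, -0.0533], "sz":[0, 0, 0, 0, 0, 0, 0, 0], "yaw":[0, 0, 0, 0, 0, 0, 0, 0], "finger_gap":[0.03, 0.03, 0.03, 0.03, 0.03, 0.03, 0.03, 0.03]}' > mv.in && python3 steer.py mv.in; python3 w.py 0.566 0.119 0.16 60
```

```text
time_s: 15.18
tool_pos: [0.5667, 0.1129, 0.1998]
tool_rot: [180.0, 0.0, 60.2]
force: [0.1, -0.8, -1.5]
grip_width: 0.0377
grasp_force: 19.9
shift [ 0.005  -0.0037  0.0397] turn 0.18
```

Converted, 0.04 m is 0.1333, 0.039 m is 0.13.

```bash
echo '{"sx":[0.01, 0.0167, 0.0167, 0.0167, 0.0167, 0.0167, 0.0167, 0.0167], "sy":[-0.0067, -0.0117, -0.0117, -0.0117, -0.0117, -0.0117, -0.0117, -0.0117], "sz":[0.0133, 0.0333, 0.06, 0.0867, 0.1133, 0.13, 0.1333, 0.1333], "yaw":[0, 0, 0, 0, 0, 0, 0, 0], "finger_gap":[0.03, 0.03, 0.03, 0.03, 0.03, 0.03, 0.03, 0.03]}' > mv.in && python3 steer.py mv.in; echo '{"sx":[0, 0], "sy":[0, 0], "sz":[0, 0], "yaw":[0, 0], "finger_gap":[0.03, 0.03]}' > mv.in && python3 steer.py mv.in; python3 w.py 0.566 0.119 0.16 60
python3 - <<'E'
from cell import env, telemetry, read_camera;import cv2,pickle
for n,(a,b,c,d),f in(("scene",(170,300,240,400),4),("top",(180,320,230,415),4)):
    c0=read_camera(n);pickle.dump(c0,open(f"pics/{n}6.pkl","wb"))
    cv2.imwrite(f"pics/{n}6.png",cv2.resize(c0["color"][a:b,c:d],None,fx=f,fy=f,interpolation=2))
E
```

```text
time_s: 15.85
tool_pos: [0.5659, 0.1203, 0.1591]
tool_rot: [-180.0, 0.1, 60.3]
force: [-0.3, 0.2, -0.9]
grip_width: 0.0376
grasp_force: 19.9
time_s: 16.02
tool_pos: [0.5666, 0.1206, 0.1603]
tool_rot: [180.0, -0.0, 60.3]
force: [0.0, 0.8, -0.8]
grip_width: 0.0376
grasp_force: 19.9
shift [-0.0017  0.0002  0.0003] turn 0.28
```

View pics/scene6.png

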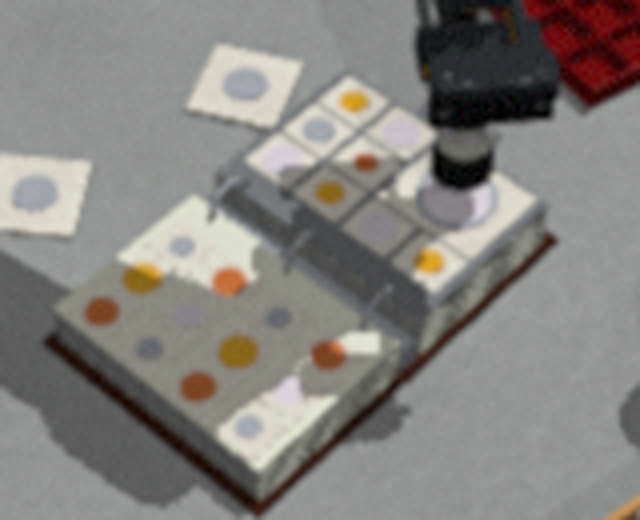

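Run:
```python
from h import *
c=pickle.load(open("pics/scene6.pkl","rb"))
f=lambda u,v:(u/4+240,v/4+170)
print(back(c,f(463,164),.0755),back(c,f(456,196),.0455))
```

```text
[[0.5676641  0.12684416 0.0755    ]] [[0.56808996 0.12236891 0.0455    ]]
```

```bash
echo '{"sx":[0, 0, 0, 0, 0, 0, 0, 0], "sy":[0, 0, 0, 0, 0, 0, 0, 0], "sz":[0, 0, 0, 0, 0, 0, 0, 0], "yaw":[0, 0, 0, 0, 0, 0, 0, 0], "finger_gap":[0.03, 0.03, 0.03, 0.03, 0.03, 0.03, 0.03, 0.03]}' > mv.in && python3 steer.py mv.in
```

```text
time_s: 16.78
tool_pos: [0.5662, 0.1205, 0.1598]
tool_rot: [180.0, -0.0, 60.3]
force: [0.0, -0.5, -1.6]
grip_width: 0.0378
grasp_force: 19.9
```

The lens is within about 4 mm of the medal's centre. I'll nudge it 2 mm and hold for over 2 s.

```bash
H='-'; echo '{"sx":[-0.0057, -0.0057, -0.0057, -0.0057, -0.0057, -0.0057, -0.0057, -0.0057], "sy":[0.0033, 0.0033, 0.0033, 0.0033, 0.0033, 0.0033, 0.0033, 0.0033], "sz":[0, 0, 0, 0, 0, 0, 0, 0], "yaw":[0, 0, 0, 0, 0, 0, 0, 0], "finger_gap":[0.03, 0.03, 0.03, 0.03, 0.03, 0.03, 0.03, 0.03]}' > mv.in && python3 steer.py mv.in; echo '{"sx":[0, 0, 0, 0, 0, 0, 0, 0], "sy":[0, 0, 0, 0, 0, 0, 0, 0], "sz":[0, 0, 0, 0, 0, 0, 0, 0], "yaw":[0, 0, 0, 0, 0, 0, 0, 0], "finger_gap":[0.03, 0.03, 0.03, 0.03, 0.03, 0.03, 0.03, 0.03]}' > mv.in && python3 steer.py mv.in; echo '{"sx":[0, 0, 0, 0, 0, 0, 0, 0], "sy":[0, 0, 0, 0, 0, 0, 0, 0], "sz":[0, 0, 0, 0, 0, 0, 0, 0], "yaw":[0, 0, 0, 0, 0, 0, 0, 0], "finger_gap":[0.03, 0.03, 0.03, 0.03, 0.03, 0.03, 0.03, 0.03]}' > mv.in && python3 steer.py mv.in; echo '{"sx":[0, 0, 0, 0, 0, 0], "sy":[0, 0, 0, 0, 0, 0], "sz":[-0.0167, -0.05, -0.0833, -0.1167, -0.1333, -0.1333], "yaw":[0, 0, 0, 0, 0, 0], "finger_gap":[0.03, 0.03, 0.03, 0.03, 0.03, 0.03]}' > mv.in && python3 steer.py mv.in; python3 w.py 0.405 -0.3885 0.2 60
```

```text
time_s: 17.45
tool_pos: [0.5663, 0.1186, 0.1598]
tool_rot: [180.0, -0.0, 60.3]
force: [0.3, 0.6, -1.4]
grip_width: 0.0376
grasp_force: 19.9
time_s: 18.12
tool_pos: [0.5663, 0.1186, 0.1598]
tool_rot: [180.0, -0.0, 60.3]
force: [0.0, -0.3, -0.4]
grip_width: 0.0375
grasp_force: 19.9
time_s: 18.78
tool_pos: [0.5662, 0.1186, 0.1598]
tool_rot: [-180.0, -0.0, 60.3]
force: [-0.8, -0.2, -1.4]
grip_width: 0.0373
grasp_force: 19.9
time_s: 19.28
tool_pos: [0.5674, 0.1188, 0.2021]
tool_rot: [179.9, -0.2, 60.3]
force: [0.8, 0.2, -0.7]
grip_width: 0.0376
grasp_force: 19.9
shift [-0.5211  0.1104  0.0008] turn 0.29
```

Converted, -0.2 m is -0.6667, -0.17 m is -0.5667.

```bash
echo '{"sx":[-0.0267, -0.0833, -0.1667, -0.2667, -0.3667, -0.4667, -0.5667, -0.6667], "sy":[0.0067, 0.0167, 0.0367, 0.0567, 0.0767, 0.1, 0.12, 0.14], "sz":[0, 0, 0, 0, 0, 0, 0, 0], "yaw":[0, 0, 0, 0, 0, 0, 0, 0], "finger_gap":[0.03, 0.03, 0.03, 0.03, 0.03, 0.03, 0.03, 0.03]}' > mv.in && python3 steer.py mv.in; echo '{"sx":[-0.1, -0.2, -0.3, -0.4, -0.5, -0.6, -0.7, -0.7833], "sy":[0.02, 0.0433, 0.0633, 0.0833, 0.1067, 0.1267, 0.15, 0.1667], "sz":[0, 0, 0, 0, 0, 0, 0, 0], "yaw":[0, 0, 0, 0, 0, 0, 0, 0], "finger_gap":[0.03, 0.03, 0.03, 0.03, 0.03, 0.03, 0.03, 0.03]}' > mv.in && python3 steer.py mv.in; echo '{"sx":[-0.0833, -0.15, -0.2067, -0.25, -0.2767, -0.2833, -0.2833, -0.2833], "sy":[0.0167, 0.03, 0.0433, 0.0533, 0.06, 0.06, 0.06, 0.06], "sz":[0, 0, 0, 0, 0, 0, 0, 0], "yaw":[0, 0, 0, 0, 0, 0, 0, 0], "finger_gap":[0.03, 0.03, 0.03, 0.03, 0.03, 0.03, 0.03, 0.03]}' > mv.in && python3 steer.py mv.in; python3 w.py 0.405 -0.3885 0.0897 60
```

```text
time_s: 19.95
tool_pos: [0.5014, -0.079, 0.1991]
tool_rot: [-179.9, 0.0, 60.2]
force: [0.5, -0.5, -2.3]
grip_width: 0.0376
grasp_force: 19.9
time_s: 20.62
tool_pos: [0.4273, -0.308, 0.1993]
tool_rot: [-180.0, 0.0, 60.1]
force: [0.6, 0.1, -1.8]
grip_width: 0.0373
grasp_force: 19.9
time_s: 21.28
tool_pos: [0.4039, -0.3868, 0.1994]
tool_rot: [-180.0, -0.1, 60.3]
force: [1.3, 0.3, -1.7]
grip_width: 0.0375
grasp_force: 19.9
shift [-0.001   0.0019  0.1097] turn 0.3
```

Converted, 0.105 m is 0.35, 0.102 m is 0.34.

```bash
echo '{"sx":[0, 0, 0, 0, 0, 0, 0, 0], "sy":[0, 0, 0, 0, 0, 0, 0, 0], "sz":[0.0333, 0.0833, 0.15, 0.2167, 0.2733, 0.3167, 0.34, 0.35], "yaw":[0, 0, 0, 0, 0, 0, 0, 0], "finger_gap":[0.03, 0.03, 0.03, 0.03, 0.03, 0.03, 0.03, 0.03]}' > mv.in && python3 steer.py mv.in; echo '{"sx":[0, 0, 0, 0, 0, 0], "sy":[0, 0, 0, 0, 0, 0], "sz":[0.0033, 0.0067, 0.01, 0.0133, 0.0167, 0.0167], "yaw":[0, 0, 0, 0, 0, 0], "finger_gap":[0.03, 0.03, 0.03, 0.03, 0.03, 0.03]}' > mv.in && python3 steer.py mv.in
```

```text
time_s: 21.95
tool_pos: [0.4038, -0.3866, 0.0934]
tool_rot: [-179.9, -0.0, 60.3]
force: [-0.2, -0.5, -0.7]
grip_width: 0.0373
grasp_force: 19.9
time_s: 22.45
tool_pos: [0.4041, -0.3876, 0.0899]
tool_rot: [180.0, -0.0, 60.3]
force: [0.0, -0.2, -1.5]
grip_width: 0.0378
grasp_force: 19.9
```

Converted, 0.001 m is 0.0033, 0.0005 m is 0.0017.

```bash
echo '{"sx":[0, 0, 0, 0], "sy":[0, 0, 0, 0], "sz":[0.0017, 0.0033, 0.0033, 0.0033], "yaw":[0, 0, 0, 0], "finger_gap":[0.03, 0.03, 0.03, 0.03]}' > mv.in && python3 steer.py mv.in; echo '{"sx":[0, 0, 0, 0], "sy":[0, 0, 0, 0], "sz":[0.0017, 0.0033, 0.0033, 0.0033], "yaw":[0, 0, 0, 0], "finger_gap":[0.03, 0.03, 0.03, 0.03]}' > mv.in && python3 steer.py mv.in
```

```text
time_s: 22.78
tool_pos: [0.4041, -0.3879, 0.0896]
tool_rot: [180.0, -0.0, 60.3]
force: [-1.3, 1.2, 5.0]
grip_width: 0.0377
grasp_force: 19.9
time_s: 23.12
tool_pos: [0.4041, -0.388, 0.0894]
tool_rot: [180.0, -0.1, 60.3]
force: [-3.2, 2.8, 11.1]
grip_width: 0.0374
grasp_force: 20.1
```

Contact with the mat. I'll back off 1 mm, open slowly and rise.

Converted, -0.001 m is -0.0033.

```bash
echo '{"sx":[0, 0, 0, 0, 0, 0, 0, 0], "sy":[0, 0, 0, 0, 0, 0, 0, 0], "sz":[-0.0033, -0.0033, -0.0033, -0.0033, -0.0033, -0.0033, -0.0033, -0.0033], "yaw":[0, 0, 0, 0, 0, 0, 0, 0], "finger_gap":[0.03, 0.03, 0.038, 0.04, 0.045, 0.055, 0.07, 0.087]}' > mv.in && python3 steer.py mv.in 5; echo '{"sx":[0, 0, 0, 0], "sy":[0, 0, 0, 0], "sz":[0, 0, 0, -0.0167], "yaw":[0, 0, 0, 0], "finger_gap":[0.087, 0.087, 0.087, 0.087]}' > mv.in && python3 steer.py mv.in; echo '{"sx":[0, 0, 0, 0, 0, 0, 0, 0], "sy":[0, 0, 0, 0, 0, 0, 0, 0], "sz":[-0.0333, -0.1, -0.1833, -0.2667, -0.35, -0.4, -0.4167, -0.4167], "yaw":[0, 0, 0, 0, 0, 0, 0, 0], "finger_gap":[0.087, 0.087, 0.087, 0.087, 0.087, 0.087, 0.087, 0.087]}' > mv.in && python3 steer.py mv.in
python3 - <<'E'
from cell import env, telemetry, read_camera;import cv2
cv2.imwrite("pics/t7.png",read_camera("scene")["color"])
E
```

```text
time_s: 23.78
tool_pos: [0.4041, -0.3875, 0.0886]
tool_rot: [180.0, 0.0, 60.3]
force: [0.3, 0.7, -0.2]
grip_width: 0.0578
grasp_force: 0.0
time_s: 24.12
tool_pos: [0.4035, -0.3871, 0.0931]
tool_rot: [-179.9, -0.0, 60.3]
force: [0.1, -0.2, 0.1]
grip_width: 0.0825
grasp_force: 0.0
time_s: 24.78
tool_pos: [0.4047, -0.3883, 0.2206]
tool_rot: [179.8, -0.0, 60.3]
force: [0.1, 0.8, -0.3]
grip_width: 0.0871
grasp_force: 0.0
```

View pics/t7.png

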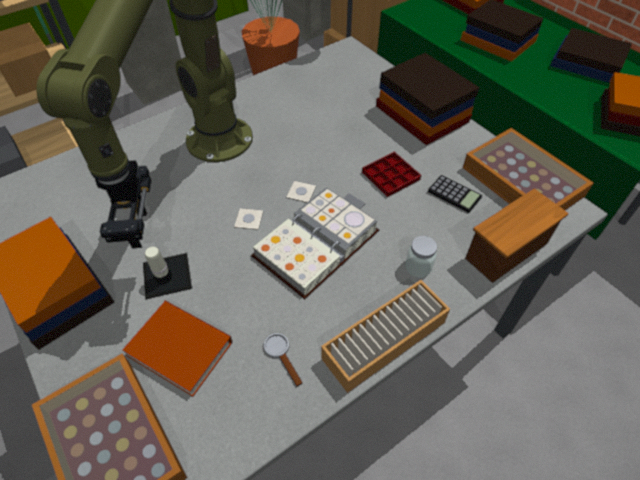

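The scope stands upright on the mat at (157,265), the leaf is flat with the medal showing at (354,219), and the other things are where they were. I'm handing the job in.

```bash
python3 -c "
from cell import env, telemetry, read_camera
print(env.sign_off())"
```

```text
the job is handed in; nothing more can be done
None
```

I turned the leaf onto the left half, held the microscope about 30 mm above the medal for over 2 s, stood it back upright on its mat and handed the job in at about 25 s; sign-off returned no verdict, but the last picture showed everything in place.

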